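Put the seasonings back: spice jars into the rack, salt and pepper into their stand

TASK

Cooking is done, so put the seasonings away: stand the three red-capped spice jars in the white spice rack, one to a bay, and the salt shaker and the wooden pepper mill in the light wooden stand, each in the round well made for it (pepper mill in the wide well, salt in the narrow one). Set each one down upright on the floor of its bay or well and let it go; knock nothing over and leave the espresso cup where it is.

Things in the scene. Friction and masses are not known exactly. Their poses are not given: they have to be found in the camera images.
- spice_a: spice jar, clear glass with printed band and red flip cap, round, 45 mm across and 106 mm tall (glass body 42 mm across; red cap 45 mm across and straight from 85 mm up to the top at 106 mm), about 0.11 kg; stands upright; origin at the centre of its foot, z up. The three spice jars are alike and interchangeable
- spice_b: spice jar, clear glass with printed band and red flip cap, round, 45 mm across and 106 mm tall (glass body 42 mm across; red cap 45 mm across and straight from 85 mm up to the top at 106 mm), about 0.11 kg; stands upright; origin at the centre of its foot, z up. The three spice jars are alike and interchangeable
- spice_c: spice jar, clear glass with printed band and red flip cap, round, 45 mm across and 106 mm tall (glass body 42 mm across; red cap 45 mm across and straight from 85 mm up to the top at 106 mm), about 0.11 kg; stands upright; origin at the centre of its foot, z up. The three spice jars are alike and interchangeable
- salt: salt shaker, round glass body 44 mm across (widest, straight sided up to about 60 mm), narrowing above 66 mm to a 34 mm grey steel dome cap, 90 mm tall in all, 0.1 kg; stands upright; origin at the centre of its foot, z up
- pepper_mill: dark brown turned wooden pepper mill, round, 170 mm tall, foot 58 mm across; slimmer waist below a rounded head about 48 mm across between 123 and 159 mm up (widest near 140 mm), small 12 mm knob on top from 159 to 170 mm; the head does not turn; 0.18 kg; stands upright; origin at the centre of its foot, z up
- spice_rack: white open-topped crate, fixed to the worktop, 72 mm (x) by 195 mm (y) by 34 mm high, walls and partitions 6 mm, floor 6 mm above its underside; three bays in a row along its y axis, each 60 (x) by 57 mm (y) inside, centred at y = -63, 0 and +63 mm; wall cabinets hang over the worktop beyond x = 0.54 m, from 0.46 m up; origin at the centre of its underside
- cruet_stand: light wooden block, fixed to the worktop, 88 mm (x) by 190 mm (y) by 26 mm high, with two round wells 20 mm deep (their floor is 6 mm above its underside): a wide one 74 mm across centred at y = +47 mm for the pepper mill and a narrow one 57 mm across centred at y = -48 mm for the salt shaker; origin at the centre of its underside, z up
- espresso_cup: white espresso cup with one ear, bystander, 58 mm across (85 mm with the ear, which points to its -y), 56 mm tall; not to be moved; origin under the middle of cup and ear together (the bowl is centred about 12 mm to +y of it), z up

How it is judged (in metres and radians):
At the end, for the whole second after the job is handed in: each spice jar stands in its own bay of the rack, the pepper mill in the wide well and the salt in the narrow one: within 11 mm of the bay or well centre (mill 12 mm), foot on its floor (under 12 mm up), within 0.1 rad of upright, released and at rest (((x of spice_a in the frame of spice_rack between -0.011 and 0.011 m and y of spice_a in the frame of spice_rack between -0.074 and -0.052 m and z of spice_a in the frame of spice_rack between 0 and 0.012 m) or (x of spice_a in the frame of spice_rack between -0.011 and 0.011 m and y of spice_a in the frame of spice_rack between -0.011 and 0.011 m and z of spice_a in the frame of spice_rack between 0 and 0.012 m) or (x of spice_a in the frame of spice_rack between -0.011 and 0.011 m and y of spice_a in the frame of spice_rack between 0.052 and 0.074 m and z of spice_a in the frame of spice_rack between 0 and 0.012 m)) and angle between each of spice_a, spice_b, spice_c, salt, pepper_mill's own z axis and vertical below 0.1 rad and linear speed of each of spice_a, spice_b, spice_c, salt, pepper_mill below 0.02 m/s and ((x of spice_b in the frame of spice_rack between -0.011 and 0.011 m and y of spice_b in the frame of spice_rack between -0.074 and -0.052 m and z of spice_b in the frame of spice_rack between 0 and 0.012 m) or (x of spice_b in the frame of spice_rack between -0.011 and 0.011 m and y of spice_b in the frame of spice_rack between -0.011 and 0.011 m and z of spice_b in the frame of spice_rack between 0 and 0.012 m) or (x of spice_b in the frame of spice_rack between -0.011 and 0.011 m and y of spice_b in the frame of spice_rack between 0.052 and 0.074 m and z of spice_b in the frame of spice_rack between 0 and 0.012 m)) and ((x of spice_c in the frame of spice_rack between -0.011 and 0.011 m and y of spice_c in the frame of spice_rack between -0.074 and -0.052 m and z of spice_c in the frame of spice_rack between 0 and 0.012 m) or (x of spice_c in the frame of spice_rack between -0.011 and 0.011 m and y of spice_c in the frame of spice_rack between -0.011 and 0.011 m and z of spice_c in the frame of spice_rack between 0 and 0.012 m) or (x of spice_c in the frame of spice_rack between -0.011 and 0.011 m and y of spice_c in the frame of spice_rack between 0.052 and 0.074 m and z of spice_c in the frame of spice_rack between 0 and 0.012 m)) and x of salt in the frame of cruet_stand between -0.011 and 0.011 m and y of salt in the frame of cruet_stand between -0.059 and -0.037 m and z of salt in the frame of cruet_stand between 0 and 0.012 m and x of pepper_mill in the frame of cruet_stand between -0.012 and 0.012 m and y of pepper_mill in the frame of cruet_stand between 0.035 and 0.059 m and z of pepper_mill in the frame of cruet_stand between 0 and 0.012 m); the robot touches nothing.
It fails at once if the espresso cup was shifted by more than 30 mm (distance of espresso_cup from where it was at the start of the episode above 0.03 m).
It fails at once if one of the seasonings was knocked over (angle between any of spice_a, spice_b, spice_c, salt, pepper_mill's own z axis and vertical above 0.7 rad).
It fails at once if the espresso cup was knocked over (angle between espresso_cup's own z axis and vertical above 0.7 rad).
It also fails if it takes over 136 s, if anything falls off the work surface, if the arm or the gripper's body presses on something with over 40 N, if the wrist force passes 120 N, or if a joint passes its speed limit or range.

ROBOT

A 6-joint arm with a two-finger parallel gripper is mounted at the origin on a cart in front of the work surface, level with it; the furniture and walls round the work are solid. World frame = base frame: x ahead of the robot, y to its left, z up, the work surface at z = 0. Lengths are in m, angles in degrees, forces in N, time in s.
With the tool pointing down it reaches from about 0.375 to 0.9 m from the base axis. Payload 3.1 kg.
Tool frame: the origin (TCP) lies midway between the tips of the shut fingers; the grasp point (between the pads) lies 19 mm behind it; z points along the fingers, y is the line along which they close (so a half turn about z gives the same grasp; the last joint's range is limited). The gripper opens to 87 mm and grips with 3 to 60 N. Pads are 19 mm wide; open, the fingers measure 117 mm over their backs; the gripper's body (75 mm by 190 mm) begins 51 mm behind the grasp point.
Start: joints at [-80.071, 30.224, 82.088, -0, 67.689, -10.227], TCP at [0.215, -0.587, 0.223] pointing down, gripper open.
Joint ranges: [-176.69, 176.69], [-43.24, 126.21], [12.49, 139.97], [-82, 262], [0, 151.66], [-163.58, 163.58]. Speed limits (degrees/s): [159.86, 159.86, 180, 180, 180, 180].

INTERFACE

Orientations are given as a 3x3 rotation matrix whose columns are the frame's x, y, z axes.
In Python, from rig import bot, workorder, capture, read_state gives the robot as it stands (bot), with the cameras as plain functions, the readings as plain functions and the job (workorder).
- The arm moves only by the tool nudge_tcp, called by a JSON object that holds its "method" and its "body", one argument or row to a line. Schema: {"type":"object","properties":{"offsets":{"type":"array","items":{"type":"array","items":{"type":"number"},"minItems":7,"maxItems":7},"minItems":1,"maxItems":20},"only":{"type":"string"},"quiet":{"type":"boolean"},"lines":{"type":"string"}},"required":["offsets"],"additionalProperties":false}. offsets is a list of rows, 1 to 20 of them, each of 7 numbers: dx, dy, dz in normalised numbers (1 is 1000 mm), then a rotation vector rx, ry, rz in normalised numbers (1 is 360 degrees), then the opening from 0.0 (shut) to 1.0 (fully open); each row is the pose to reach, as a shift and turn from the pose commanded when the call began, along the tool's axes at that moment; what a row does not reach only later rows make up. A row lasts 1/10 s, in which the tool goes at most 0.05 m and 8.59 degrees, less where a joint would pass 70% of its speed; a pose out of reach is approached as far as the arm can. The fingers move at their own pace and stop on an object; the grip force is fixed at half the most. Time passes only in rows, so rows that do not move let the fingers close. The tool returns the time, the measured TCP pose, the force, the opening and the grip force at its end. only (a regular expression) keeps the lines of the reply that match it, lines (a string "A,B") keeps lines A to B, and quiet returns only ok. Shift and turn numbers lie between -1 and 1, and a call with a number outside is refused. Input that does not fit is refused with a message, and nothing moves.
- read_state(): the state, without advancing time (a new reading comes with each control period).
- capture(name): name is "scene" or "top"; returns a dict with "color" (420x560x3 uint8, red, green, blue), "K" (3x3 intrinsics, pixels), "D" ([k1, k2, p1, p2, k3] as OpenCV has them; the pictures are not rectified), "view" (4x4, takes a point from world to camera coordinates). Camera axes: x right, y up, looking along -z (the intrinsics and any distortion apply to the point x, -y, -z); pixel columns grow to the right and rows downward; lengths in m; the calibration is good to about 2 mm. A picture is of the moment at which its call begins. There is no depth.
- workorder.hand_in(): hands the job in; it is judged then, once.
The state is a dict: "time_s": time; "joint_positions": joint angles; "qvel": joint speeds; "tau": joint torques, N m; "position": TCP position; "tcp_rot": TCP orientation; "force": force on the tool from outside, world axes, zero at the start; "moment": the same for the moment, N m; "opening": opening from 0.0 (shut) to 1.0 (fully open); "grasp_force": force on a finger pad.
Only numpy, scipy, OpenCV 4.12 (cv2) and the standard library are available. Lean on these libraries where they do the work, as an engineer would, in place of code of your own. Each camera call takes 0.05 s, during which the arm holds its last target. There are 200 camera calls.

## Working session

There is one attempt and no reset: what is moved stays moved. The work goes in short steps, Python scripts to look and compute and a tool call to move; the robot and the scene stay as the last step left them, time stands still between calls to the robot, and variables do not carry over. Pictures are saved under pics/ and viewed, at most 14 in all, crops included, and the job is handed in when it is done.

```bash
mkdir -p pics; ls
```

Run:
```python
from rig import bot, workorder, capture, read_state
import cv2
for n in("scene","top"):
    c=capture(n); cv2.imwrite(f"pics/{n}0.png",cv2.resize(c["color"][:,:,::-1],(800,600),interpolation=cv2.INTER_CUBIC)); print(c["K"],c["D"],c["view"])
s=read_state();print(s["position"],s["tcp_rot"],s["time_s"],s["opening"])
```

```text
pics
rig.py
[[476.76502281   0.         285.2258437 ]
 [  0.         476.76502281 210.75949349]
 [  0.           0.           1.        ]] [-0.15449089  0.          0.          0.          0.        ] [[-0.44084255 -0.89748597  0.01329602  0.14615787]
 [ 0.50184904 -0.23417127  0.8326532  -0.24286204]
 [-0.74418102  0.37374156  0.55363513 -0.88811286]
 [ 0.          0.          0.          1.        ]]
[[383.65596622   0.         278.01674395]
 [  0.         383.65596622 206.46592262]
 [  0.           0.           1.        ]] [0.01885506 0.         0.         0.         0.        ] [[ 0.01879574 -0.99976065 -0.01119667 -0.02914641]
 [ 0.99901215  0.0183283   0.04048219 -0.40559432]
 [-0.04026728 -0.0119465   0.99911752 -1.05074678]
 [ 0.          0.          0.          1.        ]]
[ 0.21526819 -0.58604336  0.22167384] [[ 9.38755894e-01  3.44582731e-01 -3.35982582e-04]
 [ 3.44582720e-01 -9.38753989e-01  1.92282263e-03]
 [ 3.47166485e-04 -1.92083487e-03 -9.99998095e-01]] 0.1 0.9996433027374665
```

View pics/scene0.png

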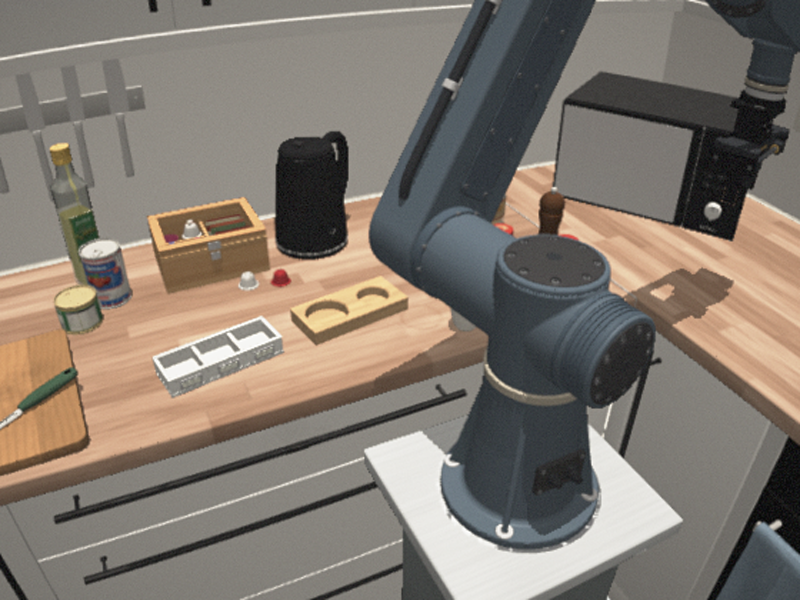

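View pics/top0.png

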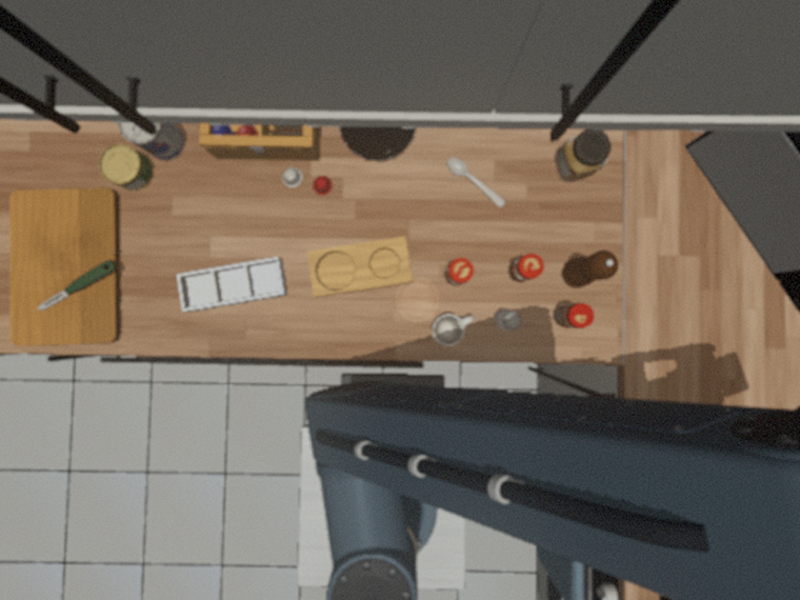

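The scene view shows the rack and stand, but the arm hides the seasonings. The top view (800x600) shows rack ~(231,284), stand ~(360,265), jars ~(460,270), (530,266), (580,316), salt ~(508,319), mill ~(600,264) and cup ~(448,328). I'll enlarge next.

Run:
```python
from rig import bot, workorder, capture, read_state
import cv2,numpy as np
c=capture("top")["color"][:,:,::-1]
a=cv2.resize(c[160:240,300:440],None,fx=5,fy=5,interpolation=cv2.INTER_CUBIC)
b=cv2.resize(c[160:224,118:293],None,fx=4,fy=4,interpolation=cv2.INTER_CUBIC)[:200+56]
b=b[:200] if 0 else b
im=np.zeros((600,800,3),np.uint8); im[:400,:700]=a
b=cv2.resize(c[160:220,118:293],None,fx=10/3,fy=10/3,interpolation=cv2.INTER_CUBIC)
im[400:600,:b.shape[1]]=b[:200]
cv2.imwrite("pics/crop1.png",im)
```

```text
(no output)
```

View pics/crop1.png

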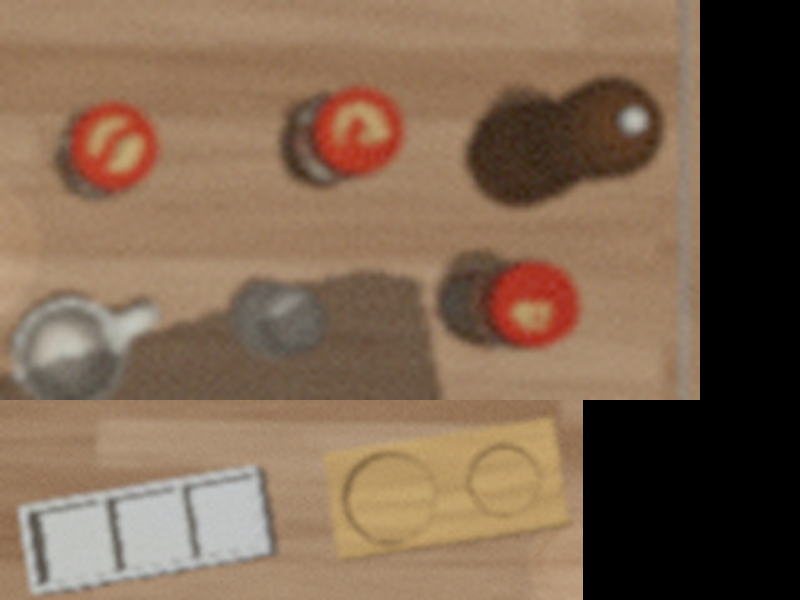

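The crop shows cap centres at (114,147), (359,131) and (535,304), the mill knob at (634,120), the salt dome at ~(298,320), the cup bowl at (68,347), and the rack and stand corners and well rims. Converting these to world positions.

Create h.py:
```python
import numpy as np,cv2
from rig import bot, workorder, capture, read_state
def ray(c,u,v,z):
    p=cv2.undistortPoints(np.array([[[u,v]]],float),c["K"],np.array(c["D"]))[0,0]
    R,t=c["view"][:3,:3],c["view"][:3,3]; o=-R.T@t; d=R.T@np.array([p[0],-p[1],-1]); return (o+d*(z-o[2])/d[2])
def px(c,P):
    q=c["view"][:3,:3]@np.array(P,float)+c["view"][:3,3]; q=np.array([q[0],-q[1],-q[2]])
    return cv2.projectPoints(q[None],np.zeros(3),np.zeros(3),c["K"],np.array(c["D"]))[0][0,0]
def delta(x,y,z):  # shift in tool axes from current pose
    s=read_state(); R=np.array(s["tcp_rot"]); return np.round(R.T@(np.array([x,y,z])-s["position"]),4)
```

Run:
```python
from h import *
c=capture("top")
A=lambda x,y:(x/5+300-.4,y/5+160-.4)
B=lambda x,y:(x*.3+118-.35,(y-400)*.3+160-.35)
for n,p,z in [("jarL",(114,147),.106),("jarM",(359,131),.106),("jarR",(535,304),.106),("knob",(634,120),.17),("head",(613,128),.14),("millfoot",(520,150),.01),("saltdome",(298,320),.088),("saltfoot",(265,318),.03),("cup",(68,347),.056),("ear",(155,313),.04)]:
    print(n,ray(c,*A(*p),z)[:2].round(4))
for n,P,z in [("rack",[(18,505),(258,465),(275,552),(33,595)],.034),("stand",[(325,455),(553,418),(572,523),(338,557)],.026),("wells",[(391,498),(504,480)],.026)]:
    Q=np.array([ray(c,*B(*p),z)[:2] for p in P]);print(n,Q.round(4).tolist(),Q.mean(0).round(4),np.linalg.norm(np.diff(Q,axis=0),axis=1).round(4))
    d=Q[0]-Q[1];print(np.degrees(np.arctan2(-d[0],d[1])))
```

```text
jarL [ 0.4479 -0.1331]
jarM [ 0.4581 -0.2552]
jarR [ 0.3733 -0.343 ]
knob [ 0.4591 -0.3677]
head [ 0.4583 -0.3688]
millfoot [ 0.4586 -0.3653]
saltdome [ 0.3631 -0.2294]
saltfoot [ 0.3638 -0.2233]
cup [ 0.3466 -0.1156]
ear [ 0.3654 -0.163 ]
rack [[0.4387, 0.3973], [0.4748, 0.2038], [0.4044, 0.1881], [0.3661, 0.3826]] [0.421  0.2929] [0.1968 0.0721 0.1983]
10.56203435469558
stand [[0.4849, 0.151], [0.5185, -0.0348], [0.4328, -0.0518], [0.4016, 0.1383]] [0.4595 0.0507] [0.1888 0.0873 0.1927]
10.262072476227802
wells [[0.4506, 0.0962], [0.467, 0.0043]] [0.4588 0.0502] [0.0934]
10.100287208862058
```

Units first: turns go in shares of 360 degrees. So -80.7 degrees / 360 = -0.2242.

{"method": "nudge_tcp", "body": {
  "offsets": [
    [0.3046, -0.1215, -0.03, 0, 0, -0.2242, 1],
    [0.3046, -0.1215, -0.03, 0, 0, -0.2242, 1],
    [0.3046, -0.1215, -0.03, 0, 0, -0.2242, 1],
    [0.3046, -0.1215, -0.03, 0, 0, -0.2242, 1],
    [0.3046, -0.1215, -0.03, 0, 0, -0.2242, 1],
    [0.3046, -0.1215, -0.03, 0, 0, -0.2242, 1],
    [0.3046, -0.1215, -0.03, 0, 0, -0.2242, 1],
    [0.3046, -0.1215, -0.03, 0, 0, -0.2242, 1],
    [0.3046, -0.1215, -0.03, 0, 0, -0.2242, 1],
    [0.3046, -0.1215, -0.03, 0, 0, -0.2242, 1],
    [0.3046, -0.1215, -0.03, 0, 0, -0.2242, 1],
    [0.3046, -0.1215, -0.03, 0, 0, -0.2242, 1],
    [0.3046, -0.1215, -0.03, 0, 0, -0.2242, 1],
    [0.3046, -0.1215, -0.03, 0, 0, -0.2242, 1]
  ]
}}

```text
time_s: 1.6
position: [0.4593, -0.3677, 0.2525]
tcp_rot: [[-0.188, 0.982, -0.0], [0.982, 0.188, 0.0], [0.0, -0.0, -1.0]]
force: [0.1, 0.9, 0.4]
opening: 1.003
grasp_force: 0.0
```

Run:
```python
from h import *
s=read_state();print(np.round(s["tcp_rot"],3),s["joint_positions"],delta(.4588,-.367,.121))
for n in("scene","top"):
    c=capture(n)["color"][:,:,::-1]
    if n=="top": cv2.imwrite("pics/top1.png",cv2.resize(c[120:270,240:440],None,fx=4,fy=4,interpolation=cv2.INTER_CUBIC))
    else: cv2.imwrite("pics/scene1.png",cv2.resize(c,(800,600)))
```

```text
[[-0.188  0.982 -0.   ]
 [ 0.982  0.188  0.   ]
 [ 0.    -0.    -1.   ]] [-4.95541163e+01  2.55015196e+01  8.55109469e+01 -5.70055355e-04
  6.89980269e+01 -6.03652492e+01] [ 0.0008 -0.0004  0.1315]
```

View pics/top1.png

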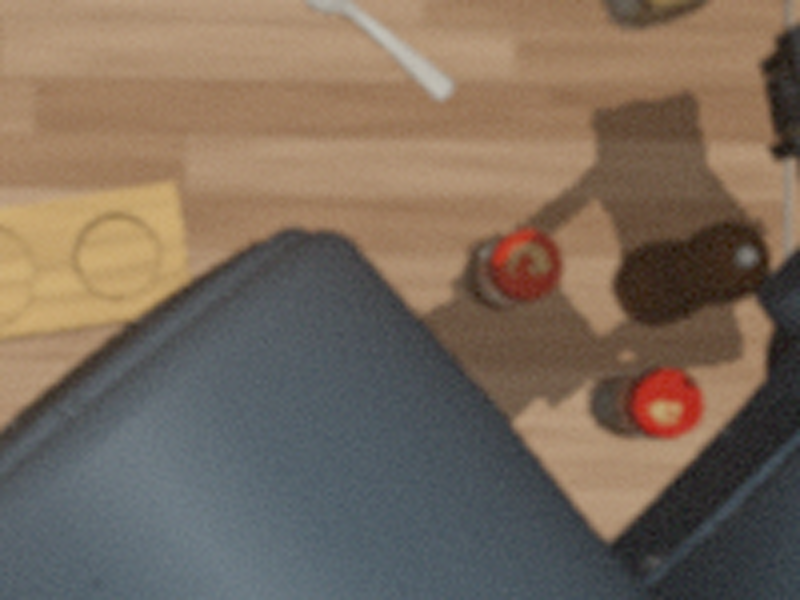

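View pics/scene1.png

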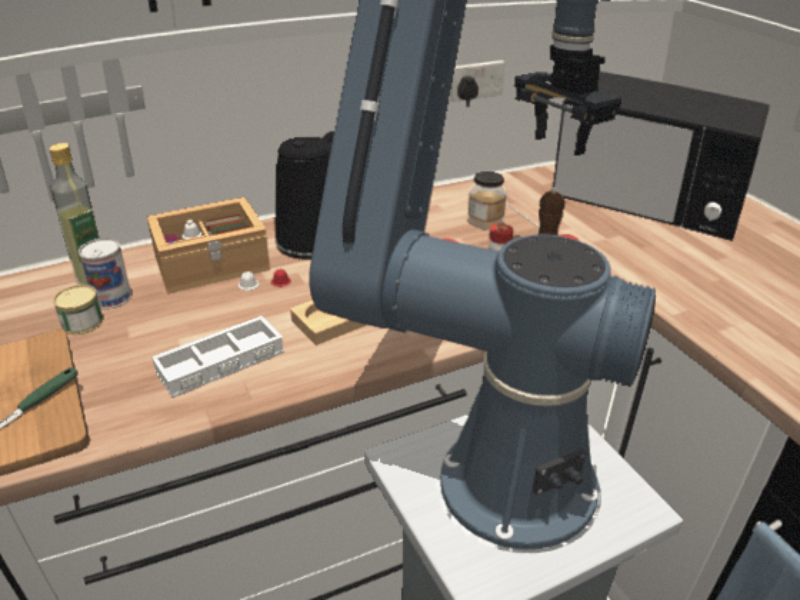

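The body's 190 mm side runs along the closing line, as I assumed, and the mill (knob at (746,256) in the crop) hasn't moved. Descending to grasp it.

{"method": "nudge_tcp", "body": {
  "offsets": [
    [0.001, 0, 0.04, 0, 0, 0, 1],
    [0.001, 0, 0.08, 0, 0, 0, 1],
    [0.001, 0, 0.11, 0, 0, 0, 1],
    [0.001, 0, 0.131, 0, 0, 0, 1],
    [0.001, 0, 0.131, 0, 0, 0, 1],
    [0.001, 0, 0.131, 0, 0, 0, 0],
    [0.001, 0, 0.131, 0, 0, 0, 0],
    [0.001, 0, 0.131, 0, 0, 0, 0],
    [0.001, 0, 0.131, 0, 0, 0, 0],
    [0.001, 0, 0.131, 0, 0, 0, 0],
    [0.001, 0, 0.131, 0, 0, 0, 0],
    [0.001, 0, 0.131, 0, 0, 0, 0]
  ]
}}

```text
time_s: 2.9
position: [0.4592, -0.3669, 0.122]
tcp_rot: [[-0.189, 0.982, -0.0], [0.982, 0.189, -0.001], [-0.001, -0.0, -1.0]]
force: [-0.4, -0.1, 3.7]
opening: 0.537
grasp_force: 30.1
```

{"method": "nudge_tcp", "body": {
  "offsets": [
    [0, 0, -0.01, 0, 0, 0, 0],
    [0, 0, -0.03, 0, 0, 0, 0],
    [0, 0, -0.06, 0, 0, 0, 0],
    [0, 0, -0.09, 0, 0, 0, 0],
    [0, 0, -0.12, 0, 0, 0, 0],
    [0, 0, -0.13, 0, 0, 0, 0],
    [0.02, 0.003, -0.13, 0, 0, 0, 0],
    [0.05, 0.009, -0.13, 0, 0, 0, 0],
    [0.085, 0.015, -0.13, 0, 0, 0, 0],
    [0.125, 0.022, -0.13, 0, 0, 0, 0],
    [0.165, 0.029, -0.13, 0, 0, 0, 0],
    [0.205, 0.036, -0.13, 0, 0, 0, 0],
    [0.245, 0.043, -0.13, 0, 0, 0, 0],
    [0.285, 0.049, -0.13, 0, 0, 0, 0],
    [0.325, 0.056, -0.13, 0, 0, 0, 0],
    [0.365, 0.063, -0.13, 0, 0, 0, 0],
    [0.4, 0.07, -0.13, 0, 0, 0, 0],
    [0.43, 0.075, -0.13, 0, 0, 0, 0],
    [0.45, 0.078, -0.13, 0, 0, 0, 0],
    [0.457, 0.079, -0.13, 0, 0, 0, 0]
  ]
}}

```text
time_s: 4.9
position: [0.4496, 0.0989, 0.2508]
tcp_rot: [[-0.191, 0.982, -0.002], [0.982, 0.191, 0.001], [0.001, -0.002, -1.0]]
force: [1.3, -0.5, -1.4]
opening: 0.536
grasp_force: 30.1
```

Run:
```python
from h import *
print(delta(.4511,.097,.252))
for n in("scene","top"):
    c=capture(n)["color"][:,:,::-1]
    if n=="top": cv2.imwrite("pics/top2.png",cv2.resize(c[120:270,180:380],None,fx=4,fy=4,interpolation=cv2.INTER_CUBIC))
    else: cv2.imwrite("pics/scene2.png",cv2.resize(c[20:260,100:420],None,fx=2.5,fy=2.5,interpolation=cv2.INTER_CUBIC))
```

```text
[-0.0021  0.0011 -0.0012]
```

View pics/scene2.png

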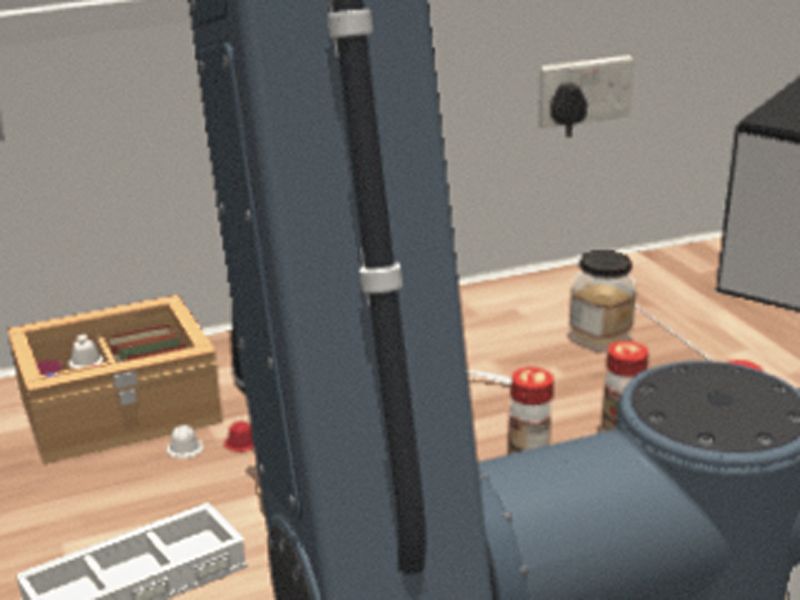

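{"method": "nudge_tcp", "body": {
  "offsets": [
    [0, 0, 0.02, 0, 0, 0, 0],
    [0, 0, 0.05, 0, 0, 0, 0],
    [0, 0, 0.07, 0, 0, 0, 0],
    [0, 0, 0.08, 0, 0, 0, 0],
    [0, 0, 0.08, 0, 0, 0, 0],
    [0, 0, 0.08, 0, 0, 0, 0]
  ]
}}

```text
time_s: 5.6
position: [0.4515, 0.0964, 0.172]
tcp_rot: [[-0.188, 0.982, 0.001], [0.982, 0.188, -0.0], [-0.0, 0.001, -1.0]]
force: [0.1, -0.4, -0.5]
opening: 0.539
grasp_force: 30.1
```

```bash
python3 -c "
from h import *
print(delta(.4511,.097,.128))"
```

```text
[ 0.0006 -0.0003  0.044 ]
```

{"method": "nudge_tcp", "body": {
  "offsets": [
    [0, 0, 0.01, 0, 0, 0, 0],
    [0, 0, 0.02, 0, 0, 0, 0],
    [0, 0, 0.03, 0, 0, 0, 0],
    [0, 0, 0.037, 0, 0, 0, 0],
    [0, 0, 0.041, 0, 0, 0, 0],
    [0, 0, 0.043, 0, 0, 0, 0],
    [0, 0, 0.043, 0, 0, 0, 0],
    [0, 0, 0.043, 0, 0, 0, 0]
  ]
}}

```text
time_s: 6.4
position: [0.451, 0.097, 0.1287]
tcp_rot: [[-0.188, 0.982, 0.001], [0.982, 0.188, 0.0], [-0.0, 0.001, -1.0]]
force: [0.1, 0.2, -1.4]
opening: 0.535
grasp_force: 30.1
```

{"method": "nudge_tcp", "body": {
  "offsets": [
    [0, 0, 0.001, 0, 0, 0, 0],
    [0, 0, 0.001, 0, 0, 0, 1],
    [0, 0, 0.001, 0, 0, 0, 1],
    [0, 0, 0.001, 0, 0, 0, 1],
    [0, 0, 0.001, 0, 0, 0, 1],
    [0, 0, 0.001, 0, 0, 0, 1],
    [0, 0, -0.02, 0, 0, 0, 1],
    [0, 0, -0.06, 0, 0, 0, 1],
    [0, 0, -0.1, 0, 0, 0, 1],
    [0, 0, -0.13, 0, 0, 0, 1],
    [-0.347, -0.059, -0.13, 0, 0, 0, 1],
    [-0.347, -0.059, -0.13, 0, 0, 0, 1],
    [-0.347, -0.059, -0.13, 0, 0, 0, 1],
    [-0.347, -0.059, -0.13, 0, 0, 0, 1],
    [-0.347, -0.059, -0.13, 0, 0, 0, 1],
    [-0.347, -0.059, -0.13, 0, 0, 0, 1],
    [-0.347, -0.059, -0.13, 0, 0, 0, 1],
    [-0.347, -0.059, -0.13, 0, 0, 0, 1],
    [-0.347, -0.059, -0.13, 0, 0, 0, 1],
    [-0.347, -0.059, -0.13, 0, 0, 0, 1]
  ]
}}

```text
time_s: 8.4
position: [0.4576, -0.2536, 0.2581]
tcp_rot: [[-0.189, 0.982, -0.001], [0.982, 0.189, 0.002], [0.002, -0.001, -1.0]]
force: [-0.4, 0.1, -1.1]
opening: 1.003
grasp_force: 0.0
```

Run:
```python
from h import *
s=read_state();print(delta(.4581,-.2552,.077))
c=capture("top")["color"][:,:,::-1]
cv2.imwrite("pics/top3.png",cv2.resize(c[120:270,200:400],None,fx=4,fy=4,interpolation=cv2.INTER_CUBIC))
```

```text
[-0.002   0.0003  0.1811]
```

View pics/top3.png

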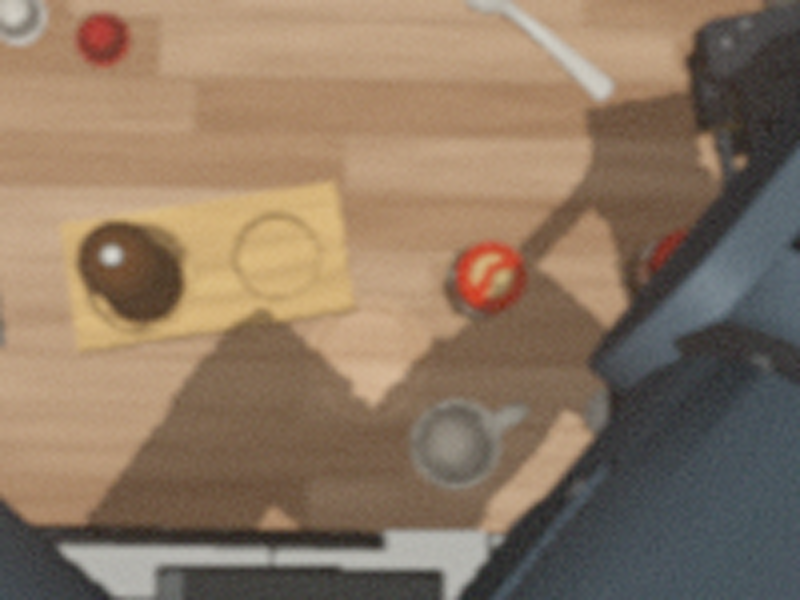

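The mill stands in the wide well, with its knob at (110,255) and its foot around (147,283) in the crop. Checking this numerically and going down to the jar.

Run:
```python
from h import *
c=capture("top")
P=lambda x,y:(x/4+200-.4,y/4+120-.4)
print("knob",ray(c,*P(110,255),.176)[:2],"well",ray(c,*P(278,257),.026)[:2])
for p in [(.4511,.097,.006),(.4511,.097,.176)]: print((px(c,p)-[199.6,119.6])*4)
```

```text
knob [0.4510114 0.0960103] well [0.46645055 0.00358351]
[143.8562703  279.54496106]
[108.30641852 254.81795426]
```

{"method": "nudge_tcp", "body": {
  "offsets": [
    [-0.001, 0, 0.05, 0, 0, 0, 1],
    [-0.001, 0, 0.1, 0, 0, 0, 1],
    [-0.001, 0, 0.14, 0, 0, 0, 1],
    [-0.001, 0, 0.165, 0, 0, 0, 1],
    [-0.001, 0, 0.181, 0, 0, 0, 1],
    [-0.001, 0, 0.181, 0, 0, 0, 1],
    [-0.001, 0, 0.181, 0, 0, 0, 0],
    [-0.001, 0, 0.181, 0, 0, 0, 0],
    [-0.001, 0, 0.181, 0, 0, 0, 0],
    [-0.001, 0, 0.181, 0, 0, 0, 0],
    [-0.001, 0, 0.181, 0, 0, 0, 0],
    [-0.001, 0, 0.181, 0, 0, 0, 0]
  ]
}}

```text
time_s: 9.7
position: [0.4585, -0.256, 0.0779]
tcp_rot: [[-0.188, 0.982, 0.0], [0.982, 0.188, -0.0], [-0.0, 0.0, -1.0]]
force: [-0.2, -0.2, 0.6]
opening: 0.537
grasp_force: 0.0
```

{"method": "nudge_tcp", "body": {
  "offsets": [
    [0, 0, 0, 0, 0, 0, 0],
    [0, 0, 0, 0, 0, 0, 0],
    [0, 0, -0.01, 0, 0, 0, 0],
    [0, 0, -0.04, 0, 0, 0, 0],
    [0, 0, -0.08, 0, 0, 0, 0],
    [0, 0, -0.12, 0, 0, 0, 0],
    [0, 0, -0.16, 0, 0, 0, 0],
    [0, 0, -0.19, 0, 0, 0, 0],
    [0, 0, -0.2, 0, 0, 0, 0]
  ]
}}

```text
time_s: 10.6
position: [0.4596, -0.2568, 0.2813]
tcp_rot: [[-0.189, 0.982, 0.005], [0.982, 0.189, -0.005], [-0.005, 0.004, -1.0]]
force: [-0.3, -0.9, -1.5]
opening: 0.504
grasp_force: 30.0
```

{"method": "nudge_tcp", "body": {
  "offsets": [
    [0.02, 0.002, 0, 0, 0, 0, 0],
    [0.05, 0.006, 0, 0, 0, 0, 0],
    [0.09, 0.01, 0, 0, 0, 0, 0],
    [0.13, 0.014, 0, 0, 0, 0, 0],
    [0.17, 0.019, 0, 0, 0, 0, 0],
    [0.21, 0.023, 0, 0, 0, 0, 0],
    [0.25, 0.027, 0, 0, 0, 0, 0],
    [0.29, 0.032, 0, 0, 0, 0, 0],
    [0.33, 0.036, 0, 0, 0, 0, 0],
    [0.37, 0.041, 0, 0, 0, 0, 0],
    [0.41, 0.045, 0, 0, 0, 0, 0],
    [0.45, 0.049, 0, 0, 0, 0, 0],
    [0.49, 0.054, 0, 0, 0, 0, 0],
    [0.53, 0.058, 0, 0, 0, 0, 0],
    [0.565, 0.062, 0, 0, 0, 0, 0],
    [0.59, 0.065, 0, 0, 0, 0, 0],
    [0.604, 0.067, 0, 0, 0, 0, 0],
    [0.609, 0.067, 0, 0, 0, 0, 0],
    [0.609, 0.067, 0, 0, 0, 0, 0],
    [0.609, 0.067, 0, 0, 0, 0, 0]
  ]
}}

```text
time_s: 12.6
position: [0.4091, 0.3537, 0.2771]
tcp_rot: [[-0.188, 0.982, -0.001], [0.982, 0.188, -0.001], [-0.001, -0.001, -1.0]]
force: [0.6, -0.0, -1.4]
opening: 0.501
grasp_force: 30.0
```

Run:
```python
from h import *
print(delta(.4092,.3548,.084))
c=capture("scene")["color"][:,:,::-1]
cv2.imwrite("pics/scene3.png",cv2.resize(c[80:290,60:340],None,fx=2.8,fy=2.8,interpolation=cv2.INTER_CUBIC))
```

```text
[0.0013 0.0006 0.1931]
```

View pics/scene3.png

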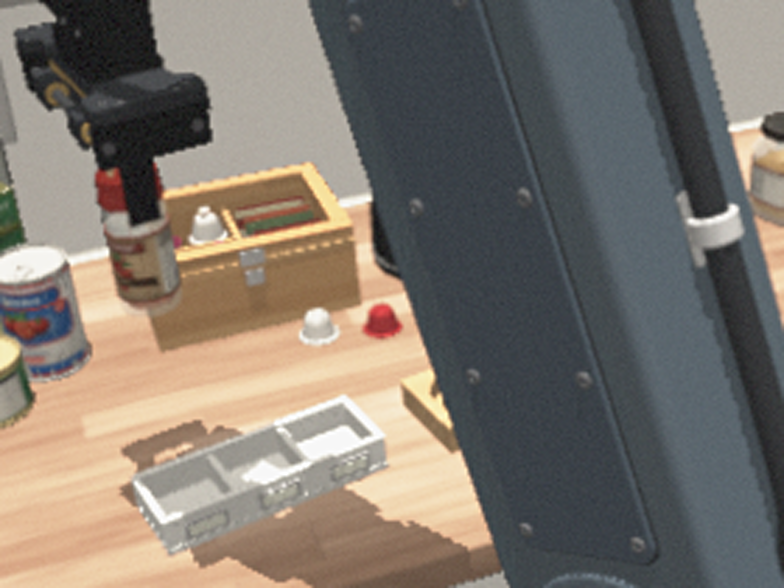

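The jar is held upright: its side edges lean like those of the can next to it. I'll check the foot pixel, about (149,297) in the crop, against the prediction.

Run:
```python
from h import *
c=capture("scene")
for p in [(.4091,.3537,.2),(.4091+.02,.3537-.01,.2)]:print((px(c,p)-[60,80])*2.8)
pts=[(.4091+.021*np.cos(a),.3537+.021*np.sin(a),.2005) for a in np.linspace(0,6.28,40)]
q=np.array([(px(c,p)-[60,80])*2.8 for p in pts]);print(q.min(0),q.max(0))
```

```text
[150.48203292 302.63074798]
[159.63432201 287.09811079]
[121.29478878 287.45176279] [179.33756754 317.16186556]
```

{"method": "nudge_tcp", "body": {
  "offsets": [
    [0.001, 0, 0.03, 0, 0, 0, 0],
    [0.001, 0, 0.07, 0, 0, 0, 0],
    [0.001, 0, 0.11, 0, 0, 0, 0],
    [0.001, 0, 0.14, 0, 0, 0, 0],
    [0.001, 0, 0.14, 0, 0, 0, 0],
    [0.001, 0, 0.14, 0, 0, 0, 0]
  ]
}}

```text
time_s: 13.3
position: [0.4099, 0.3554, 0.1379]
tcp_rot: [[-0.187, 0.982, -0.0], [0.982, 0.187, -0.0], [-0.0, -0.0, -1.0]]
force: [-0.1, -0.4, -1.1]
opening: 0.501
grasp_force: 30.0
```

{"method": "nudge_tcp", "body": {
  "offsets": [
    [0, 0, 0.015, 0, 0, 0, 0],
    [0, 0, 0.03, 0, 0, 0, 0],
    [0, 0, 0.042, 0, 0, 0, 0],
    [0, 0, 0.05, 0, 0, 0, 0],
    [0, 0, 0.053, 0, 0, 0, 0],
    [0, 0, 0.0535, 0, 0, 0, 0],
    [0, 0, 0.0535, 0, 0, 0, 0]
  ]
}}

```text
time_s: 14.0
position: [0.4097, 0.3561, 0.0845]
tcp_rot: [[-0.188, 0.982, 0.001], [0.982, 0.188, 0.0], [0.0, 0.001, -1.0]]
force: [-1.2, 0.6, -1.6]
opening: 0.499
grasp_force: 30.0
```

{"method": "nudge_tcp", "body": {
  "offsets": [
    [0, 0, 0, 0, 0, 0, 1],
    [0, 0, 0, 0, 0, 0, 1],
    [0, 0, 0, 0, 0, 0, 1],
    [0, 0, 0, 0, 0, 0, 1],
    [0, 0, 0, 0, 0, 0, 1],
    [0, 0, -0.02, 0, 0, 0, 1],
    [0, 0, -0.06, 0, 0, 0, 1],
    [0, 0, -0.1, 0, 0, 0, 1],
    [0, 0, -0.15, 0, 0, 0, 1],
    [0, 0, -0.19, 0, 0, 0, 1],
    [0, 0, -0.19, 0, 0, 0, 1]
  ]
}}

```text
time_s: 15.1
position: [0.4126, 0.3579, 0.2805]
tcp_rot: [[-0.189, 0.982, 0.012], [0.982, 0.189, 0.007], [0.005, 0.013, -1.0]]
force: [0.1, 0.1, 0.3]
opening: 1.003
grasp_force: 0.0
```

Run:
```python
from h import *
print(delta(.3733,-.343,.27),delta(.4479,-.1331,.27))
c=capture("top")["color"][:,:,::-1]
cv2.imwrite("pics/top4.png",cv2.resize(c[120:270,110:310],None,fx=4,fy=4,interpolation=cv2.INTER_CUBIC))
```

```text
[-0.6809 -0.1709  0.0051] [-0.4889 -0.0581  0.0075]
```

View pics/top4.png

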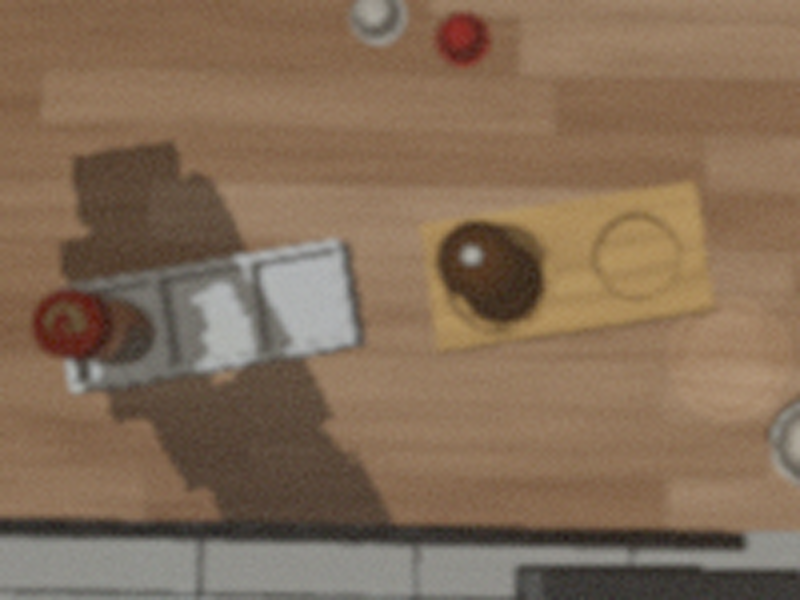

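The first jar stands in the left bay, with its cap at (72,324) in the crop. Checking its position numerically and moving to the next jar.

Run:
```python
from h import *
c=capture("top")
P=lambda x,y:(x/4+110-.4,y/4+120-.4)
print("cap",ray(c,*P(72,324),.112)[:2])
for p in [(345,240),(362,342),(72,391)]:print(ray(c,*P(*p),.034)[:2])
```

```text
cap [0.40963306 0.35250397]
[0.47362696 0.20157215]
[0.40485114 0.18822909]
[0.36825933 0.3825575 ]
```

{"method": "nudge_tcp", "body": {
  "offsets": [
    [-0.4876, -0.0545, 0, 0, 0, 0, 1],
    [-0.4876, -0.0545, 0, 0, 0, 0, 1],
    [-0.4876, -0.0545, 0, 0, 0, 0, 1],
    [-0.4876, -0.0545, 0, 0, 0, 0, 1],
    [-0.4876, -0.0545, 0, 0, 0, 0, 1],
    [-0.4876, -0.0545, 0, 0, 0, 0, 1],
    [-0.4876, -0.0545, 0, 0, 0, 0, 1],
    [-0.4876, -0.0545, 0, 0, 0, 0, 1],
    [-0.4876, -0.0545, 0, 0, 0, 0, 1],
    [-0.4876, -0.0545, 0, 0, 0, 0, 1],
    [-0.4876, -0.0545, 0, 0, 0, 0, 1],
    [-0.4876, -0.0545, 0, 0, 0, 0, 1],
    [-0.4876, -0.0545, 0, 0, 0, 0, 1],
    [-0.4876, -0.0545, 0, 0, 0, 0, 1],
    [-0.4876, -0.0545, 0.05, 0, 0, 0, 1],
    [-0.4876, -0.0545, 0.1, 0, 0, 0, 1],
    [-0.4876, -0.0545, 0.12, 0, 0, 0, 1],
    [-0.4876, -0.0545, 0.12, 0, 0, 0, 1]
  ]
}}

```text
time_s: 17.0
position: [0.4453, -0.1308, 0.1514]
tcp_rot: [[-0.19, 0.982, -0.007], [0.982, 0.19, 0.004], [0.005, -0.006, -1.0]]
force: [0.1, 0.6, 0.9]
opening: 1.001
grasp_force: 0.0
```

```bash
python3 -c "
from h import *
print(delta(.4479,-.1331,.0775))"
```

```text
[-0.0031  0.0025  0.0739]
```

{"method": "nudge_tcp", "body": {
  "offsets": [
    [0, 0, 0.03, 0, 0, 0, 1],
    [0, 0, 0.06, 0, 0, 0, 1],
    [0, 0, 0.076, 0, 0, 0, 1],
    [0, 0, 0.076, 0, 0, 0, 1],
    [0, 0, 0.076, 0, 0, 0, 1]
  ]
}}

```text
time_s: 17.5
position: [0.4487, -0.1333, 0.0792]
tcp_rot: [[-0.189, 0.982, 0.002], [0.982, 0.189, -0.001], [-0.001, 0.002, -1.0]]
force: [0.3, -0.2, 0.1]
opening: 1.002
grasp_force: 0.0
```

```bash
python3 -c "
from h import *
print(delta(.4479,-.1331,.0775))"
```

```text
[ 0.0003 -0.0007  0.0017]
```

{"method": "nudge_tcp", "body": {
  "offsets": [
    [0, 0, 0.001, 0, 0, 0, 0],
    [0, 0, 0.001, 0, 0, 0, 0],
    [0, 0, 0.001, 0, 0, 0, 0],
    [0, 0, 0.001, 0, 0, 0, 0],
    [0, 0, 0.001, 0, 0, 0, 0],
    [0, 0, 0.001, 0, 0, 0, 0],
    [0, 0, 0.001, 0, 0, 0, 0],
    [0, 0, 0.001, 0, 0, 0, 0],
    [0, 0, 0.001, 0, 0, 0, 0],
    [0, 0, -0.01, 0, 0, 0, 0],
    [0, 0, -0.04, 0, 0, 0, 0],
    [0, 0, -0.08, 0, 0, 0, 0],
    [0, 0, -0.12, 0, 0, 0, 0],
    [0, 0, -0.16, 0, 0, 0, 0],
    [0, 0, -0.19, 0, 0, 0, 0],
    [0, 0, -0.2, 0, 0, 0, 0],
    [0, 0, -0.2, 0, 0, 0, 0]
  ]
}}

```text
time_s: 19.2
position: [0.4479, -0.1335, 0.2793]
tcp_rot: [[-0.188, 0.982, 0.003], [0.982, 0.188, -0.002], [-0.002, 0.002, -1.0]]
force: [-0.2, 0.1, -0.9]
opening: 0.502
grasp_force: 30.0
```

{"method": "nudge_tcp", "body": {
  "offsets": [
    [0.02, 0.003, 0, 0, 0, 0, 0],
    [0.05, 0.006, 0, 0, 0, 0, 0],
    [0.09, 0.011, 0, 0, 0, 0, 0],
    [0.13, 0.016, 0, 0, 0, 0, 0],
    [0.17, 0.021, 0, 0, 0, 0, 0],
    [0.21, 0.026, 0, 0, 0, 0, 0],
    [0.25, 0.031, 0, 0, 0, 0, 0],
    [0.29, 0.036, 0, 0, 0, 0, 0],
    [0.33, 0.041, 0, 0, 0, 0, 0],
    [0.37, 0.046, 0, 0, 0, 0, 0],
    [0.4, 0.05, 0, 0, 0, 0, 0],
    [0.418, 0.053, 0, 0, 0, 0, 0],
    [0.4234, 0.0537, 0, 0, 0, 0, 0],
    [0.4234, 0.0537, 0.01, 0, 0, 0, 0],
    [0.4234, 0.0537, 0.04, 0, 0, 0, 0],
    [0.4234, 0.0537, 0.08, 0, 0, 0, 0],
    [0.4234, 0.0537, 0.12, 0, 0, 0, 0],
    [0.4234, 0.0537, 0.14, 0, 0, 0, 0],
    [0.4234, 0.0537, 0.14, 0, 0, 0, 0],
    [0.4234, 0.0537, 0.14, 0, 0, 0, 0]
  ]
}}

```text
time_s: 21.2
position: [0.4205, 0.2915, 0.1375]
tcp_rot: [[-0.187, 0.982, -0.002], [0.982, 0.187, -0.001], [-0.001, -0.002, -1.0]]
force: [-0.3, 0.1, -0.5]
opening: 0.502
grasp_force: 30.0
```

```bash
python3 -c "
from h import *
print(delta(.421,.2929,.0845))"
```

```text
[0.0013 0.0009 0.053 ]
```

{"method": "nudge_tcp", "body": {
  "offsets": [
    [0.001, 0.001, 0.015, 0, 0, 0, 0],
    [0.001, 0.001, 0.03, 0, 0, 0, 0],
    [0.001, 0.001, 0.042, 0, 0, 0, 0],
    [0.001, 0.001, 0.05, 0, 0, 0, 0],
    [0.001, 0.001, 0.0525, 0, 0, 0, 0],
    [0.001, 0.001, 0.053, 0, 0, 0, 0],
    [0.001, 0.001, 0.053, 0, 0, 0, 0],
    [0.001, 0.001, 0.053, 0, 0, 0, 1],
    [0.001, 0.001, 0.053, 0, 0, 0, 1],
    [0.001, 0.001, 0.053, 0, 0, 0, 1],
    [0.001, 0.001, 0.053, 0, 0, 0, 1],
    [0.001, 0.001, 0.053, 0, 0, 0, 1],
    [0.001, 0.001, 0.03, 0, 0, 0, 1],
    [0.001, 0.001, -0.01, 0, 0, 0, 1],
    [0.001, 0.001, -0.05, 0, 0, 0, 1],
    [0.001, 0.001, -0.09, 0, 0, 0, 1],
    [0.001, 0.001, -0.13, 0, 0, 0, 1],
    [0.001, 0.001, -0.14, 0, 0, 0, 1],
    [0.001, 0.001, -0.14, 0, 0, 0, 1]
  ]
}}

```text
time_s: 23.1
position: [0.4223, 0.2942, 0.2798]
tcp_rot: [[-0.188, 0.982, 0.004], [0.982, 0.188, 0.002], [0.001, 0.004, -1.0]]
force: [-0.0, -0.3, -0.6]
opening: 0.996
grasp_force: 0.0
```

{"method": "nudge_tcp", "body": {
  "offsets": [
    [-0.6154, -0.1667, 0, 0, 0, 0, 1],
    [-0.6154, -0.1667, 0, 0, 0, 0, 1],
    [-0.6154, -0.1667, 0, 0, 0, 0, 1],
    [-0.6154, -0.1667, 0, 0, 0, 0, 1],
    [-0.6154, -0.1667, 0, 0, 0, 0, 1],
    [-0.6154, -0.1667, 0, 0, 0, 0, 1],
    [-0.6154, -0.1667, 0, 0, 0, 0, 1],
    [-0.6154, -0.1667, 0, 0, 0, 0, 1],
    [-0.6154, -0.1667, 0, 0, 0, 0, 1],
    [-0.6154, -0.1667, 0, 0, 0, 0, 1],
    [-0.6154, -0.1667, 0, 0, 0, 0, 1],
    [-0.6154, -0.1667, 0, 0, 0, 0, 1],
    [-0.6154, -0.1667, 0, 0, 0, 0, 1],
    [-0.6154, -0.1667, 0, 0, 0, 0, 1],
    [-0.6154, -0.1667, 0, 0, 0, 0, 1],
    [-0.6154, -0.1667, 0, 0, 0, 0, 1],
    [-0.6154, -0.1667, 0.05, 0, 0, 0, 1],
    [-0.6154, -0.1667, 0.1, 0, 0, 0, 1],
    [-0.6154, -0.1667, 0.1, 0, 0, 0, 1],
    [-0.6154, -0.1667, 0.1, 0, 0, 0, 1]
  ]
}}

```text
time_s: 25.1
position: [0.3736, -0.3404, 0.178]
tcp_rot: [[-0.19, 0.982, -0.001], [0.982, 0.19, 0.002], [0.003, -0.001, -1.0]]
force: [0.2, 0.8, 1.0]
opening: 0.999
grasp_force: 0.0
```

Run:
```python
from h import *
print(delta(.3733,-.343,.0775))
c=capture("top")["color"][:,:,::-1]
cv2.imwrite("pics/top5.png",cv2.resize(c[120:270,110:310],None,fx=4,fy=4,interpolation=cv2.INTER_CUBIC))
```

```text
[-0.0028 -0.0007  0.1005]
```

View pics/top5.png

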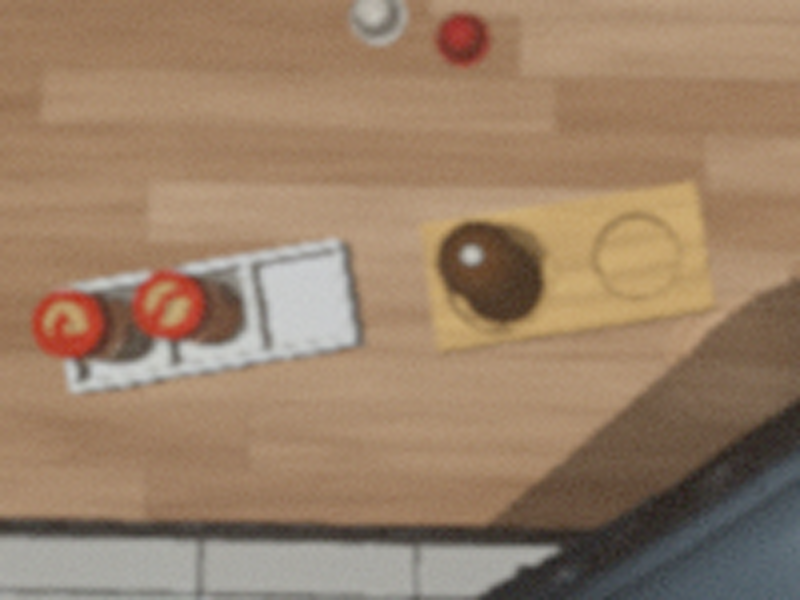

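Jars are standing in the left and middle bays (caps at (70,323) and (169,305) in the crop). Picking up the third.

{"method": "nudge_tcp", "body": {
  "offsets": [
    [-0.001, 0, 0.04, 0, 0, 0, 1],
    [-0.001, 0, 0.08, 0, 0, 0, 1],
    [-0.001, 0, 0.1005, 0, 0, 0, 1],
    [-0.001, 0, 0.1005, 0, 0, 0, 1],
    [-0.001, 0, 0.1005, 0, 0, 0, 0],
    [-0.001, 0, 0.1005, 0, 0, 0, 0],
    [-0.001, 0, 0.1005, 0, 0, 0, 0],
    [-0.001, 0, 0.1005, 0, 0, 0, 0],
    [-0.001, 0, 0.1005, 0, 0, 0, 0],
    [-0.001, 0, 0.1005, 0, 0, 0, 0],
    [-0.001, 0, 0.1005, 0, 0, 0, 0],
    [-0.001, 0, 0.1005, 0, 0, 0, 0],
    [-0.001, 0, 0.1005, 0, 0, 0, 0]
  ]
}}

```text
time_s: 26.45
position: [0.3738, -0.3431, 0.0777]
tcp_rot: [[-0.188, 0.982, 0.0], [0.982, 0.188, -0.0], [-0.0, 0.0, -1.0]]
force: [-1.0, 0.4, 3.1]
opening: 0.502
grasp_force: 30.0
```

{"method": "nudge_tcp", "body": {
  "offsets": [
    [0, 0, -0.01, 0, 0, 0, 0],
    [0, 0, -0.04, 0, 0, 0, 0],
    [0, 0, -0.08, 0, 0, 0, 0],
    [0, 0, -0.12, 0, 0, 0, 0],
    [0, 0, -0.16, 0, 0, 0, 0],
    [0, 0, -0.19, 0, 0, 0, 0],
    [0, 0, -0.2, 0, 0, 0, 0],
    [0, 0, -0.2, 0, 0, 0, 0]
  ]
}}

```text
time_s: 27.25
position: [0.3741, -0.3433, 0.2787]
tcp_rot: [[-0.188, 0.982, 0.002], [0.982, 0.188, -0.002], [-0.003, 0.001, -1.0]]
force: [-0.6, 0.1, -2.2]
opening: 0.501
grasp_force: 30.0
```

{"method": "nudge_tcp", "body": {
  "offsets": [
    [0.02, 0.006, 0, 0, 0, 0, 0],
    [0.05, 0.015, 0, 0, 0, 0, 0],
    [0.09, 0.027, 0, 0, 0, 0, 0],
    [0.13, 0.039, 0, 0, 0, 0, 0],
    [0.17, 0.051, 0, 0, 0, 0, 0],
    [0.21, 0.063, 0, 0, 0, 0, 0],
    [0.25, 0.075, 0, 0, 0, 0, 0],
    [0.29, 0.087, 0, 0, 0, 0, 0],
    [0.33, 0.099, 0, 0, 0, 0, 0],
    [0.37, 0.111, 0, 0, 0, 0, 0],
    [0.41, 0.123, 0, 0, 0, 0, 0],
    [0.45, 0.135, 0, 0, 0, 0, 0],
    [0.49, 0.147, 0, 0, 0, 0, 0],
    [0.525, 0.158, 0, 0, 0, 0, 0],
    [0.546, 0.164, 0, 0, 0, 0, 0],
    [0.5525, 0.166, 0, 0, 0, 0, 0],
    [0.5525, 0.166, 0.03, 0, 0, 0, 0],
    [0.5525, 0.166, 0.07, 0, 0, 0, 0],
    [0.5525, 0.166, 0.11, 0, 0, 0, 0],
    [0.5525, 0.166, 0.14, 0, 0, 0, 0]
  ]
}}

```text
time_s: 29.25
position: [0.4297, 0.2296, 0.1344]
tcp_rot: [[-0.188, 0.982, -0.006], [0.982, 0.188, -0.002], [-0.001, -0.006, -1.0]]
force: [-0.5, -0.5, -0.3]
opening: 0.5
grasp_force: 30.0
```

{"method": "nudge_tcp", "body": {
  "offsets": [
    [0, 0, 0, 0, 0, 0, 0],
    [0, 0, 0, 0, 0, 0, 0],
    [0, 0, 0, 0, 0, 0, 0]
  ]
}}

```text
time_s: 29.55
position: [0.4335, 0.2309, 0.1387]
tcp_rot: [[-0.188, 0.982, 0.002], [0.982, 0.188, 0.0], [0.0, 0.002, -1.0]]
force: [0.4, 0.1, -0.7]
opening: 0.505
grasp_force: 30.0
```

```bash
python3 -c "
from h import *
print(delta(.4328,.231,.0842))"
```

```text
[ 0.0002 -0.0008  0.0545]
```

{"method": "nudge_tcp", "body": {
  "offsets": [
    [0, 0, 0.015, 0, 0, 0, 0],
    [0, 0, 0.03, 0, 0, 0, 0],
    [0, 0, 0.042, 0, 0, 0, 0],
    [0, 0, 0.05, 0, 0, 0, 0],
    [0, 0, 0.0535, 0, 0, 0, 0],
    [0, 0, 0.054, 0, 0, 0, 0],
    [0, 0, 0.054, 0, 0, 0, 0],
    [0, 0, 0.054, 0, 0, 0, 1],
    [0, 0, 0.054, 0, 0, 0, 1],
    [0, 0, 0.054, 0, 0, 0, 1],
    [0, 0, 0.054, 0, 0, 0, 1],
    [0, 0, 0.054, 0, 0, 0, 1],
    [0, 0, 0.03, 0, 0, 0, 1],
    [0, 0, -0.01, 0, 0, 0, 1],
    [0, 0, -0.05, 0, 0, 0, 1],
    [0, 0, -0.09, 0, 0, 0, 1],
    [0, 0, -0.13, 0, 0, 0, 1],
    [0, 0, -0.14, 0, 0, 0, 1],
    [0, 0, -0.14, 0, 0, 0, 1]
  ]
}}

```text
time_s: 31.45
position: [0.4336, 0.2312, 0.2792]
tcp_rot: [[-0.188, 0.982, 0.004], [0.982, 0.188, 0.001], [0.0, 0.004, -1.0]]
force: [0.1, -0.6, 0.3]
opening: 0.996
grasp_force: 0.0
```

{"method": "nudge_tcp", "body": {
  "offsets": [
    [-0.4371, -0.1546, 0, 0, 0, 0, 1],
    [-0.4371, -0.1546, 0, 0, 0, 0, 1],
    [-0.4371, -0.1546, 0, 0, 0, 0, 1],
    [-0.4371, -0.1546, 0, 0, 0, 0, 1],
    [-0.4371, -0.1546, 0, 0, 0, 0, 1],
    [-0.4371, -0.1546, 0, 0, 0, 0, 1],
    [-0.4371, -0.1546, 0, 0, 0, 0, 1],
    [-0.4371, -0.1546, 0, 0, 0, 0, 1],
    [-0.4371, -0.1546, 0, 0, 0, 0, 1],
    [-0.4371, -0.1546, 0, 0, 0, 0, 1],
    [-0.4371, -0.1546, 0, 0, 0, 0, 1],
    [-0.4371, -0.1546, 0, 0, 0, 0, 1],
    [-0.4371, -0.1546, 0, 0, 0, 0, 1],
    [-0.4371, -0.1546, 0.05, 0, 0, 0, 1],
    [-0.4371, -0.1546, 0.1, 0, 0, 0, 1],
    [-0.4371, -0.1546, 0.13, 0, 0, 0, 1],
    [-0.4371, -0.1546, 0.13, 0, 0, 0, 1],
    [-0.4371, -0.1546, 0.13, 0, 0, 0, 1]
  ]
}}

```text
time_s: 33.25
position: [0.3636, -0.2264, 0.1479]
tcp_rot: [[-0.19, 0.982, -0.0], [0.982, 0.19, 0.001], [0.001, -0.0, -1.0]]
force: [0.0, -0.5, 0.6]
opening: 1.0
grasp_force: 0.0
```

Run:
```python
from h import *
print(delta(.3635,-.2275,.031))
c=capture("top")["color"][:,:,::-1]
a=cv2.resize(c[150:250,120:320],None,fx=4,fy=4,interpolation=cv2.INTER_CUBIC)
cv2.imwrite("pics/top6.png",a)
c=capture("scene")["color"][:,:,::-1]
cv2.imwrite("pics/scene6.png",cv2.resize(c[100:250,250:450],None,fx=4,fy=4,interpolation=cv2.INTER_CUBIC))
```

```text
[-0.0012 -0.0003  0.1169]
```

View pics/top6.png

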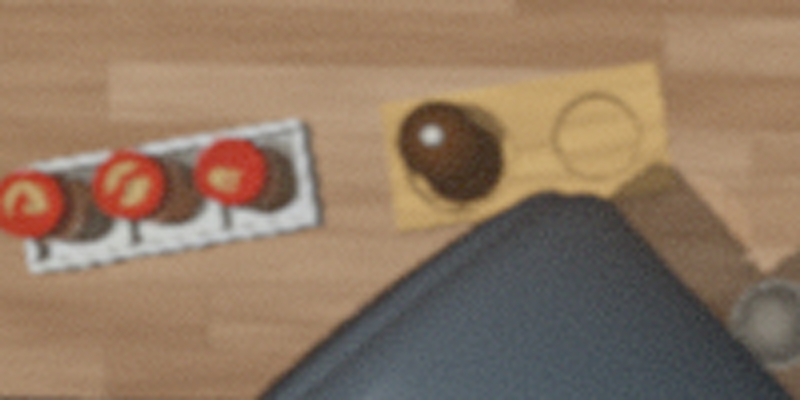

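All three jars are upright in their bays (caps at (32,204), (128,184) and (232,172)). Re-deriving the salt position from its outline edges puts it near y=-0.230. Grasping it.

{"method": "nudge_tcp", "body": {
  "offsets": [
    [-0.003, -0.001, 0.03, 0, 0, 0, 1],
    [-0.003, -0.001, 0.07, 0, 0, 0, 1],
    [-0.003, -0.001, 0.1, 0, 0, 0, 1],
    [-0.003, -0.001, 0.116, 0, 0, 0, 1],
    [-0.003, -0.001, 0.116, 0, 0, 0, 1],
    [-0.003, -0.001, 0.116, 0, 0, 0, 1]
  ]
}}

```text
time_s: 33.95
position: [0.3638, -0.2315, 0.0328]
tcp_rot: [[-0.189, 0.982, 0.002], [0.982, 0.189, -0.002], [-0.002, 0.002, -1.0]]
force: [0.1, -0.8, 1.2]
opening: 0.996
grasp_force: 0.0
```

{"method": "nudge_tcp", "body": {
  "offsets": [
    [0, 0, 0, 0, 0, 0, 0],
    [0, 0, 0, 0, 0, 0, 0],
    [0, 0, 0, 0, 0, 0, 0],
    [0, 0, 0, 0, 0, 0, 0],
    [0, 0, 0, 0, 0, 0, 0],
    [0, 0, 0, 0, 0, 0, 0],
    [0, 0, 0, 0, 0, 0, 0],
    [0, 0, 0, 0, 0, 0, 0],
    [0, 0, 0, 0, 0, 0, 0]
  ]
}}

```text
time_s: 34.85
position: [0.363, -0.2307, 0.0316]
tcp_rot: [[-0.188, 0.982, 0.0], [0.982, 0.188, -0.0], [-0.0, 0.0, -1.0]]
force: [1.4, 0.3, 0.9]
opening: 0.459
grasp_force: 29.8
```

The opening is narrower than I expected for 44 mm, so I'm looking before lifting.

Run:
```python
from h import *
a=capture("top");b=capture("scene")
for c in(a,b):print(px(c,(.363,-.2307,.05)))
im=np.vstack([cv2.resize(a["color"][170:245,290:390],None,fx=4,fy=4,interpolation=cv2.INTER_CUBIC),cv2.resize(b["color"][110:185,320:420],None,fx=4,fy=4,interpolation=cv2.INTER_CUBIC)])
cv2.imwrite("pics/c7.png",im[:,:,::-1])
```

```text
[356.7951973  223.58849596]
[360.87172935 197.11486478]
```

View pics/c7.png

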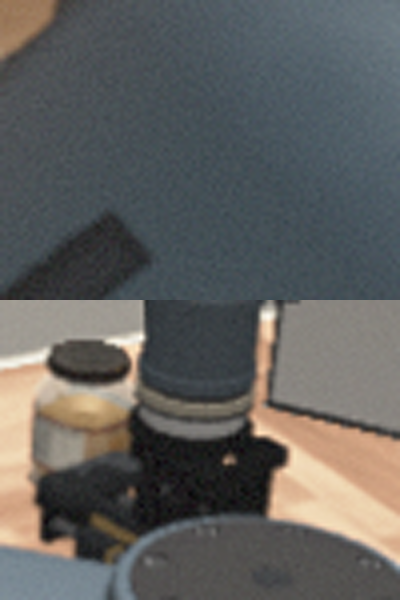

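{"method": "nudge_tcp", "body": {
  "offsets": [
    [0, 0, -0.003, 0, 0, 0, 0],
    [0, 0, -0.007, 0, 0, 0, 0],
    [0, 0, -0.012, 0, 0, 0, 0],
    [0, 0, -0.016, 0, 0, 0, 0],
    [0, 0, -0.02, 0, 0, 0, 0],
    [0, 0, -0.02, 0, 0, 0, 0],
    [0, 0, -0.02, 0, 0, 0, 0]
  ]
}}

```text
time_s: 35.65
position: [0.3629, -0.2307, 0.0517]
tcp_rot: [[-0.188, 0.982, 0.0], [0.982, 0.188, -0.0], [-0.0, 0.0, -1.0]]
force: [-0.7, 0.2, -0.7]
opening: 0.459
grasp_force: 29.6
```

```bash
python3 -c "
from h import *
s=read_state();print(s['force'],s['moment'])"
```

```text
[-0.70507933  0.22853032 -0.69489578] [ 0.02191493 -0.09846978 -0.0023841 ]
```

{"method": "nudge_tcp", "body": {
  "offsets": [
    [0, 0, -0.01, 0, 0, 0, 0],
    [0, 0, -0.03, 0, 0, 0, 0],
    [0, 0, -0.06, 0, 0, 0, 0],
    [0, 0, -0.09, 0, 0, 0, 0],
    [0, 0, -0.12, 0, 0, 0, 0],
    [0, 0, -0.15, 0, 0, 0, 0],
    [0, 0, -0.18, 0, 0, 0, 0],
    [0, 0, -0.2, 0, 0, 0, 0],
    [0, 0, -0.21, 0, 0, 0, 0],
    [0, 0, -0.21, 0, 0, 0, 0]
  ]
}}

```text
time_s: 36.65
position: [0.3631, -0.2309, 0.2627]
tcp_rot: [[-0.188, 0.982, 0.002], [0.982, 0.188, -0.002], [-0.002, 0.002, -1.0]]
force: [0.5, -0.2, -1.7]
opening: 0.461
grasp_force: 29.6
```

{"method": "nudge_tcp", "body": {
  "offsets": [
    [0.015, 0.004, 0, 0, 0, 0, 0],
    [0.04, 0.011, 0, 0, 0, 0, 0],
    [0.07, 0.019, 0, 0, 0, 0, 0],
    [0.105, 0.029, 0, 0, 0, 0, 0],
    [0.14, 0.039, 0, 0, 0, 0, 0],
    [0.175, 0.048, 0, 0, 0, 0, 0],
    [0.21, 0.058, 0, 0, 0, 0, 0],
    [0.245, 0.068, 0, 0, 0, 0, 0],
    [0.28, 0.077, 0, 0, 0, 0, 0],
    [0.315, 0.087, 0, 0, 0, 0, 0],
    [0.35, 0.097, 0, 0, 0, 0, 0],
    [0.385, 0.107, 0, 0, 0, 0, 0],
    [0.42, 0.116, 0, 0, 0, 0, 0],
    [0.455, 0.126, 0, 0, 0, 0, 0],
    [0.49, 0.135, 0, 0, 0, 0, 0],
    [0.52, 0.144, 0, 0, 0, 0, 0],
    [0.545, 0.15, 0, 0, 0, 0, 0],
    [0.558, 0.154, 0, 0, 0, 0, 0],
    [0.5617, 0.1554, 0, 0, 0, 0, 0],
    [0.5617, 0.1554, 0, 0, 0, 0, 0]
  ]
}}

```text
time_s: 38.65
position: [0.4088, 0.3499, 0.2606]
tcp_rot: [[-0.189, 0.982, -0.002], [0.982, 0.189, -0.002], [-0.001, -0.002, -1.0]]
force: [-0.0, 0.1, -1.5]
opening: 0.46
grasp_force: 29.6
```

{"method": "nudge_tcp", "body": {
  "offsets": [
    [0, 0, 0, 0, 0, 0, 0],
    [0, 0, 0, 0, 0, 0, 0],
    [0, 0, 0, 0, 0, 0, 0]
  ]
}}

```text
time_s: 38.95
position: [0.4097, 0.3494, 0.2617]
tcp_rot: [[-0.187, 0.982, -0.0], [0.982, 0.187, -0.0], [-0.0, -0.0, -1.0]]
force: [-0.7, -0.2, -1.5]
opening: 0.454
grasp_force: 29.6
```

Run:
```python
from h import *
c=capture("scene");p=np.array(read_state()["position"])
print((px(c,p)-[70,90])*5,(px(c,p-[0,0,.031])-[70,90])*5)
q=np.array([(px(c,p+[.022*np.cos(a),.022*np.sin(a),-.0312])-[70,90])*5 for a in np.linspace(0,6.28,40)]);print(q.min(0),q.max(0))
cv2.imwrite("pics/scene8.png",cv2.resize(c["color"][90:210,70:190,::-1],None,fx=5,fy=5,interpolation=cv2.INTER_CUBIC))
```

```text
[201.52354423 353.00362714] [215.15442343 421.59211788]
[160.02855398 395.62981852] [270.26603323 449.44687634]
```

View pics/scene8.png

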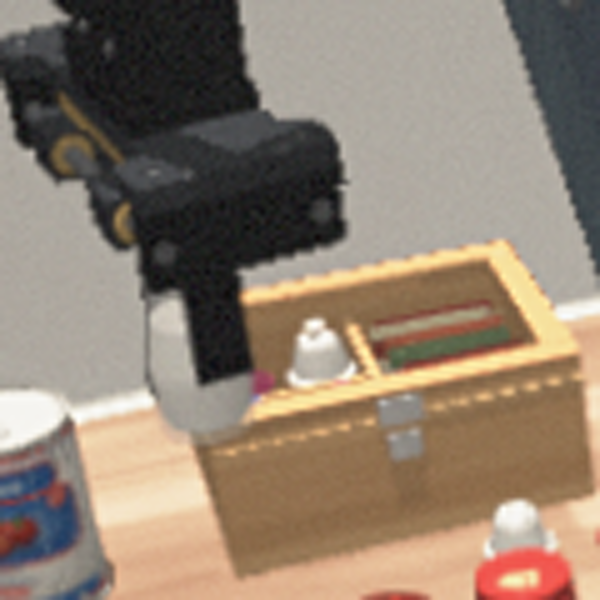

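The salt hangs upright in the fingers, with its axis at about x=204 against 206 predicted (1–2 mm), so the grip is centred. Carrying it to the narrow well.

{"method": "nudge_tcp", "body": {
  "offsets": [
    [-0.015, 0, 0, 0, 0, 0, 0],
    [-0.04, -0.001, 0, 0, 0, 0, 0],
    [-0.07, -0.002, 0, 0, 0, 0, 0],
    [-0.105, -0.003, 0, 0, 0, 0, 0],
    [-0.14, -0.003, 0, 0, 0, 0, 0],
    [-0.175, -0.004, 0, 0, 0, 0, 0],
    [-0.21, -0.005, 0, 0, 0, 0, 0],
    [-0.245, -0.006, 0, 0, 0, 0, 0],
    [-0.28, -0.007, 0, 0, 0, 0, 0],
    [-0.31, -0.008, 0, 0, 0, 0, 0],
    [-0.335, -0.008, 0, 0, 0, 0, 0],
    [-0.347, -0.009, 0, 0, 0, 0, 0],
    [-0.35, -0.009, 0, 0, 0, 0, 0],
    [-0.35, -0.009, 0.03, 0, 0, 0, 0],
    [-0.35, -0.009, 0.07, 0, 0, 0, 0],
    [-0.35, -0.009, 0.11, 0, 0, 0, 0],
    [-0.35, -0.009, 0.15, 0, 0, 0, 0],
    [-0.35, -0.009, 0.17, 0, 0, 0, 0],
    [-0.35, -0.009, 0.18, 0, 0, 0, 0]
  ]
}}

```text
time_s: 40.9
position: [0.4652, 0.006, 0.0798]
tcp_rot: [[-0.189, 0.982, -0.004], [0.982, 0.189, 0.001], [0.002, -0.004, -1.0]]
force: [-0.5, -0.5, -1.5]
opening: 0.457
grasp_force: 29.6
```

{"method": "nudge_tcp", "body": {
  "offsets": [
    [0, 0, 0, 0, 0, 0, 0],
    [0, 0, 0, 0, 0, 0, 0],
    [0, 0, 0, 0, 0, 0, 0]
  ]
}}

```text
time_s: 41.2
position: [0.4678, 0.0049, 0.0828]
tcp_rot: [[-0.189, 0.982, 0.003], [0.982, 0.189, -0.001], [-0.001, 0.003, -1.0]]
force: [0.2, -1.0, -1.3]
opening: 0.456
grasp_force: 29.6
```

```bash
python3 -c "
from h import *
print(delta(.467,.0038,.0376))"
```

```text
[-0.0008 -0.0011  0.0452]
```

{"method": "nudge_tcp", "body": {
  "offsets": [
    [-0.001, -0.001, 0.01, 0, 0, 0, 0],
    [-0.001, -0.001, 0.02, 0, 0, 0, 0],
    [-0.001, -0.001, 0.03, 0, 0, 0, 0],
    [-0.001, -0.001, 0.03, 0, 0, 0, 0],
    [-0.001, -0.001, 0.03, 0, 0, 0, 0]
  ]
}}

```text
time_s: 41.7
position: [0.4655, 0.0037, 0.051]
tcp_rot: [[-0.188, 0.982, -0.001], [0.982, 0.188, 0.0], [0.001, -0.001, -1.0]]
force: [0.4, -0.0, -0.9]
opening: 0.451
grasp_force: 29.6
```

{"method": "nudge_tcp", "body": {
  "offsets": [
    [0, 0, 0.004, 0, 0, 0, 0],
    [0, 0, 0.008, 0, 0, 0, 0],
    [0, 0, 0.011, 0, 0, 0, 0],
    [0, 0, 0.013, 0, 0, 0, 0],
    [0, 0, 0.013, 0, 0, 0, 0],
    [0, 0, 0.013, 0, 0, 0, 0]
  ]
}}

```text
time_s: 42.3
position: [0.4659, 0.0037, 0.0385]
tcp_rot: [[-0.188, 0.982, -0.0], [0.982, 0.188, 0.0], [0.0, -0.0, -1.0]]
force: [-0.6, -1.0, -1.4]
opening: 0.462
grasp_force: 29.6
```

{"method": "nudge_tcp", "body": {
  "offsets": [
    [0, 0, 0.001, 0, 0, 0, 0],
    [0, 0, 0.001, 0, 0, 0, 0],
    [0, 0, 0.001, 0, 0, 0, 1],
    [0, 0, 0.001, 0, 0, 0, 1],
    [0, 0, 0.001, 0, 0, 0, 1],
    [0, 0, 0.001, 0, 0, 0, 1],
    [0, 0, 0.001, 0, 0, 0, 1],
    [0, 0, 0.001, 0, 0, 0, 1],
    [0, 0, -0.02, 0, 0, 0, 1],
    [0, 0, -0.05, 0, 0, 0, 1],
    [0, 0, -0.09, 0, 0, 0, 1],
    [0, 0, -0.13, 0, 0, 0, 1],
    [0, 0, -0.17, 0, 0, 0, 1],
    [0, 0, -0.2, 0, 0, 0, 1],
    [-0.35, -0.08, -0.2, 0, 0, 0, 1],
    [-0.35, -0.08, -0.2, 0, 0, 0, 1],
    [-0.35, -0.08, -0.2, 0, 0, 0, 1],
    [-0.35, -0.08, -0.2, 0, 0, 0, 1],
    [-0.35, -0.08, -0.2, 0, 0, 0, 1],
    [-0.35, -0.08, -0.2, 0, 0, 0, 1]
  ]
}}

```text
time_s: 44.3
position: [0.4547, -0.2979, 0.2385]
tcp_rot: [[-0.188, 0.982, -0.0], [0.982, 0.188, 0.0], [0.0, -0.0, -1.0]]
force: [1.0, -0.3, 0.5]
opening: 1.0
grasp_force: 0.0
```

{"method": "nudge_tcp", "body": {
  "offsets": [
    [-0.1, 0, 0, 0, 0, 0, 1],
    [-0.1, 0, 0, 0, 0, 0, 1],
    [-0.1, 0, 0, 0, 0, 0, 1],
    [-0.1, 0, 0, 0, 0, 0, 1],
    [-0.1, 0, 0, 0, 0, 0, 1]
  ]
}}

```text
time_s: 44.8
position: [0.4736, -0.3927, 0.238]
tcp_rot: [[-0.189, 0.982, -0.001], [0.982, 0.189, 0.002], [0.002, -0.001, -1.0]]
force: [0.0, -0.1, 0.5]
opening: 0.999
grasp_force: 0.0
```

Run:
```python
from h import *
c=capture("top")
cv2.imwrite("pics/end.png",cv2.resize(c["color"][150:250,120:340,::-1],None,fx=3.6,fy=3.6,interpolation=cv2.INTER_CUBIC))
```

```text
(no output)
```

View pics/end.png

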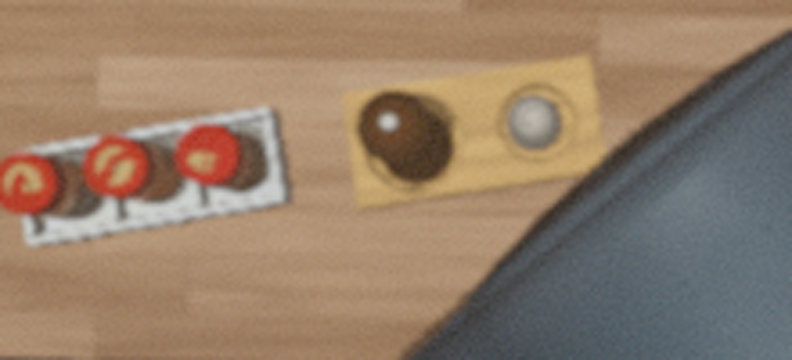

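The final picture shows the three jars in the rack, the mill in the wide well and the salt upright in the narrow well (dome at (535,122)). A numeric check comes next, then hand-in if it passes.

Run:
```python
from h import *
c=capture("top"); P=lambda x,y:(x/3.6+120-.36,y/3.6+150-.36)
ok=True
for p,z,t in [((535,122),.092,(.467,.0038)),((27,184),.112,(.4092,.3548)),((116,168),.112,(.421,.2929)),((207,155),.112,(.4328,.231)),((388,121),.176,(.4511,.097))]:
    e=ray(c,*P(*p),z)[:2]-t; print((e*1000).round(1)); ok&=np.abs(e).max()<.008
if ok: print(workorder.hand_in())
```

```text
[-6.3 -0.4]
[ 0.  -1.2]
[ 0.5 -0.5]
[-1.1 -1.4]
[ 0.2 -1.7]
the job is handed in; nothing more can be done
None
```

All five seasonings are put away and the job is handed in at about 45 s, with no verdict returned: the last picture puts the three jars and the mill within 2 mm of centre and the salt about 6 mm off (limit 11 mm), all upright and released, and I moved nothing near the espresso cup but did not measure it again at the end.

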